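# Four clicks up on the incubator dial, then enter

### The arm

A 6-joint arm with a two-finger parallel gripper is mounted at the origin on the work surface. World frame = base frame: x ahead of the robot, y to its left, z up, the work surface at z = 0. Lengths are in m, angles in rad, forces in N, time in s.
With the tool pointing down it reaches from about 0.375 to 0.75 m from the base axis. Payload 9 kg.
Tool frame: the origin (TCP) lies between the finger pads; the fingertips stand 22 mm ahead of it and the grasp point (between the pads) lies 3 mm ahead of it; z points along the fingers, x is the direction in which the jaws open and shut, and the axes are right-handed (so a half turn about z gives the same grasp; the last joint's range is limited). The gripper opens to 85 mm and grips with 20 to 120 N. Pads are 22 mm wide; open, the fingers measure 114 mm over their backs; the gripper's body (76 mm by 85 mm) begins 54 mm behind the grasp point. The pads swing forward as they close: fully open they stand 13 mm farther back than shut.
Start: joints at [-1.508, 0.104, 0.097, 1.564, 0, 1.353], TCP at [0.166, -0.577, 0.253] pointing down, gripper open.
Joint ranges: [-2.99, 2.99], [-0.84, 1.86], [-1.1, 1.16], [-1.84, 2.11], [-1.51, 1.56], [-3.14, 3.14]. Speed limits (rad/s): [2.22, 2.22, 2.57, 3.14, 3.14, 3.14].

### API

Orientations are given as a unit quaternion [x, y, z, w].
In Python, from bench import readout, cams, r gives the robot as it stands.
- The arm moves only by the tool jog_arm, never from a script. Its argument "rows" is a list of rows, each a list of 4 numbers: the shift along the tool's x, y, z in units of 25 mm (1.0 is 25 mm), then the turn about the tool's z in units of 6 degrees (1.0 is 6 degrees). A call has 1 to 12 rows; each row shifts and turns the commanded pose from where the row before left it, along the tool's axes as they then stand; what a row does not reach is not made up. A row lasts 1/10 s, in which the tool goes at most 50 mm and 8.59 degrees, less where a joint would pass 70% of its speed; a pose out of reach is approached as far as the arm can. A call is refused whole if a number of a shift passes 1 or a number of a turn 1, either way. A call with a gripper value outside its range is refused whole. "jaw" is the closure, from -1 (fully open) to 1 (shut), set as the call begins (left out, the last holds). The fingers move at their own pace and stop on an object; "grip_force" is the grip in N (left out, the last holds). Time passes only in rows, so rows that do not move let the fingers close. It gives the time, the measured TCP pose, the force and the opening at its end, in the units of the state.
- readout.get_state(): the state, without advancing time (a new reading comes with each control period).
- cams.read_camera(name): name is "scene" or "side" or "wrist"; returns a dict with "pixels" (400x640x3 uint8, red, green, blue), "K" (3x3 intrinsics, pixels), "R" (3x3) and "t" (3): a world point X has camera coordinates R X + t; the wrist camera has in their place "T_tool_cam" (4x4, takes a point from camera to tool coordinates, whose origin is the TCP and whose axes are the tool frame's). Camera axes: x right, y down, z forward; pixel columns grow to the right and rows downward; lengths in m; the calibration is good to about 2 mm. A picture is of the moment at which its call begins: read the wrist's pose just before it. There is no depth.
- r.job_done(): hands the job in, once; it reports no verdict.
The state is a dict: "clock": time; "qpos": joint angles; "joint_vel": joint speeds; "effort": joint torques, N m; "ee_pos": TCP position; "eef_rot": TCP orientation; "wrist_force": force on the tool from outside, world axes, zero at the start; "moment": the same for the moment, N m; "grip_width": finger opening in m.
Only numpy, scipy, OpenCV 4.12 (cv2) and the standard library are available. Lean on these libraries where they do the work, as an engineer would, in place of code of your own. Each camera call takes 0.05 s, during which the arm holds its last target.

### The job

Using only the outside of a fingertip, push the fin of the large dial on the incubator's console round clockwise (seen from above) by exactly four clicks from where it stands, then press the white button between the dials fully down and let it come up again. Do not pinch the dial's fin between the fingers, and do not press the button before the dial is set. Leave the small dial and the glassware, rack and dishes around as they are.

Things in the scene. Friction and masses are not known exactly. Their poses are not given: they have to be found in the camera images.
- console: Control console of an incubator: a fixed dark green-grey box, 190 mm deep (its x), 420 mm wide (its y), 60 mm high, standing on the bench. Origin at the centre of its underside; z up; its yaw varies. On its top are a large dial and a small dial (which of the two ends, left or right, each is at varies; each is centred 115 mm from the console's centre along its y) and between them a round push button.
- main_dial (a joint): Angle of the LARGE dial, rad; 0 at the start, and it grows CLOCKWISE seen from above. Click-stop dial with 12 detents a turn: one click = 0.524 rad (30 degrees), so detents lie at 0, 0.524, 1.047, ... It may be turned from -1.26 to 4.40 between its end stops. Half way between two detents the resistance peaks at about 0.09 to 0.17 N m (3 to 5 N at the middle of the fin) and then the dial snaps ahead, away from the finger, into the next detent and stays there.
- main_dial_axis (a point): Centre of the large dial's flat top face, on its upright axis; its z is the height of that face (78 mm above the bench). The dial is a grey disc of 96 mm diameter, 14 mm thick, lying face up on a thin aluminium skirt of 124 mm diameter with 12 dark ticks, one a detent. No hub: the face is flat apart from one fin. The fin starts in any direction.
- main_dial_trail: Anticlockwise half of the large dial's fin, the side that a fingertip pushes to turn the dial clockwise. The fin is one upright radial rib, 28 mm long (from 18 to 46 mm off the dial's axis), 10 mm thick in all and 18 mm high above the dial's face; a white line runs along its top. Origin: 32 mm off the dial's axis, 2.5 mm anticlockwise of the fin's mid-plane, at the face's height; its x points radially outward, z up.
- main_dial_lead: Clockwise half of the same fin; pushing on this side turns the dial anticlockwise. Origin 32 mm off the dial's axis, 2.5 mm clockwise of the fin's mid-plane, at the face's height; its x points radially outward.
- fan_dial (a joint): Angle of the SMALL dial, rad, 0 at the start, growing clockwise. To be left alone.
- fan_dial_axis (a point): Centre of the small dial's flat top face, on its upright axis. Grey disc of 52 mm diameter with a fin 18 mm long and 12 mm high, on a skirt of 68 mm diameter; the same detents, lighter.
- enter (a joint): Travel of the push button, m: 0 up, 0.006 fully down. A spring lifts it; fully down takes 4 N.
- enter_top (a point): Centre of the top of the white push button, 30 mm in diameter, in a black housing on the console between the dials (20 mm towards the robot from the console's centre). It is pressed straight down.
- flask: Conical glass flask, 72 mm wide at the foot, 95 mm high, loose on the bench beside the console's left (+y) end. Origin under its foot. Bystander.
- bottle: Amber screw-cap bottle, 52 mm in diameter, 100 mm high, loose on the bench beside the console's right (-y) end. Origin under its foot. Bystander.
- rack: White tube rack with capped tubes, 50 by 130 mm, 65 mm high, loose on the bench behind the console (+x). Origin under its centre. Bystander.
- dishes: Stack of three flat clear dishes, 90 mm in diameter, 41 mm high, loose on the bench off the console's right (-y) end, farther from the robot than the bottle. Origin under its centre. Bystander.

How it is judged:
By the outcome, as a careful person would: the job done as asked, in the order asked, and still so for the second after the job is handed in, with the robot touching nothing.
It also fails if it takes over 51 s, if anything falls off the work surface, if the arm or the gripper's body presses on something with over 40 N, if the wrist force passes 120 N, or if a joint passes its speed limit or range.

## Working session

There is one attempt and no reset: what is moved stays moved. The work goes in short steps, Python scripts to look and compute and a tool call to move; the robot and the scene stay as the last step left them, time stands still between calls to the robot, and variables do not carry over. Pictures are saved under pics/ and viewed, and the job is handed in when it is done.

Besides the shell and the picture viewer there is one more tool, called after ">>>" by a JSON object that holds its "method" and its "body". jog_arm: Moves the arm, as the interface text tells. Its arguments: {"type":"object","properties":{"rows":{"type":"array","items":{"type":"array","items":{"type":"number"}}},"jaw":{"type":"number"},"grip_force":{"type":"number"}},"required":["rows"]}

```bash
ls; mkdir -p pics
python3 - <<'E'
from bench import readout, cams, r
import cv2
s=readout.get_state(); print({k:(v if not hasattr(v,'round') else v) for k,v in s.items()})
for n in ["scene","side","wrist"]:
    c=cams.read_camera(n); cv2.imwrite(f"pics/{n}0.png",c["pixels"][:,:,::-1])
    print(n,c["K"],c.get("R"),c.get("t"),c.get("T_tool_cam"))
E
```

```text
pics
{'clock': 0.0, 'qpos': array([-1.50771926e+00,  1.04711464e-01,  9.64738968e-02,  1.56388062e+00,
        1.29826621e-05,  1.35311321e+00]), 'joint_vel': array([ 1.62589772e-04, -7.36378266e-05,  2.34388251e-03,  1.25602414e-04,
        8.22856187e-04,  4.43872883e-04]), 'effort': array([-1.09383105e-03, -5.56930053e+01,  5.03652048e+01,  1.67838600e-02,
       -4.12743711e-04,  1.24934644e-05]), 'ee_pos': array([ 0.16625519, -0.57619997,  0.25251772]), 'eef_rot': array([ 7.99088725e-01, -6.01212751e-01, -4.24929364e-04, -5.06264850e-04]), 'wrist_force': array([-0.3605064 ,  0.53856955, -0.24899263]), 'moment': array([-0.0038985 ,  0.03780895, -0.07449678]), 'grip_width': 0.0856550028157713}
scene [[493.81607285   0.         318.15291722]
 [  0.         493.81607285 192.72721084]
 [  0.           0.           1.        ]] [[ 0.48710665  0.87320553  0.01546677]
 [ 0.67970041 -0.36792291 -0.63453927]
 [-0.54839261  0.31960107 -0.77273585]] [-0.29378229 -0.32491048  1.49944173] None
side [[362.46335255   0.         318.02304232]
 [  0.         362.46335255 202.34274538]
 [  0.           0.           1.        ]] [[-0.93775677 -0.34714274  0.0102058 ]
 [-0.26598018  0.69899154 -0.66382631]
 [ 0.22330872 -0.62522216 -0.74781714]] [0.55496421 0.18377647 0.95300354] None
wrist [[310.05888227   0.         325.05036122]
 [  0.         310.05888227 194.50515241]
 [  0.           0.           1.        ]] None None [[ 9.99999885e-01  2.33571635e-04  4.17747908e-04 -1.63388369e-03]
 [-3.45142843e-04  9.56622193e-01  2.91331187e-01 -7.40629181e-02]
 [-3.31580219e-04 -2.91331298e-01  9.56622164e-01 -1.21071903e-01]
 [ 0.00000000e+00  0.00000000e+00  0.00000000e+00  1.00000000e+00]]
```

View pics/scene0.png

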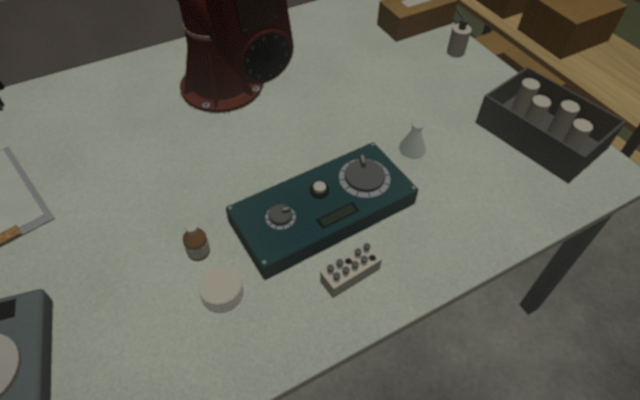

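View pics/side0.png

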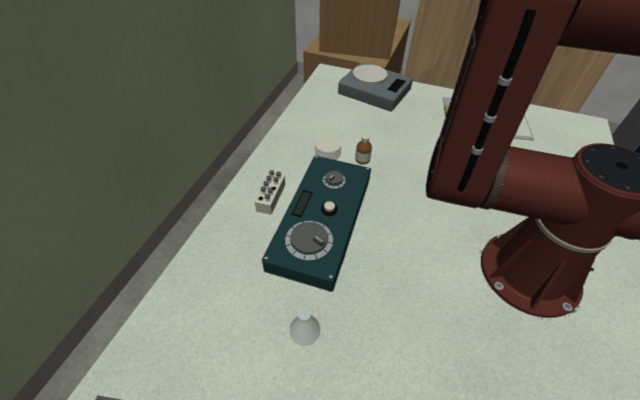

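View pics/wrist0.png

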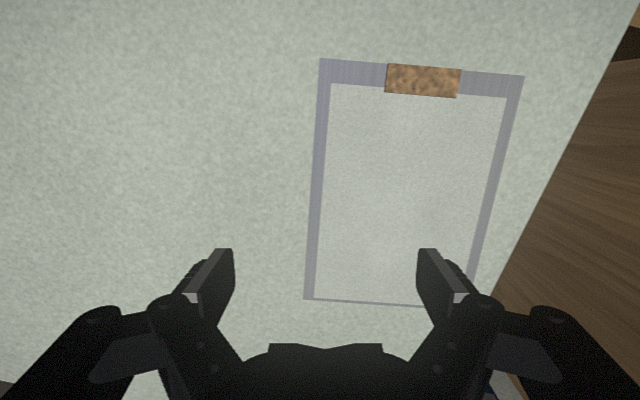

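The large dial is at the left end (scene ~(364,178), side ~(309,240)). The button is at scene (319,188). I'll crop closer.

Run:
```python
import cv2
a=cv2.imread("pics/scene0.png")[140:220,290:430]; cv2.imwrite("pics/s1.png",cv2.resize(a,None,fx=5.5,fy=5.5,interpolation=cv2.INTER_CUBIC))
a=cv2.imread("pics/side0.png")[190:290,255:375]; cv2.imwrite("pics/d1.png",cv2.resize(a,None,fx=6,fy=6,interpolation=cv2.INTER_CUBIC))
```

```text
(no output)
```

View pics/s1.png

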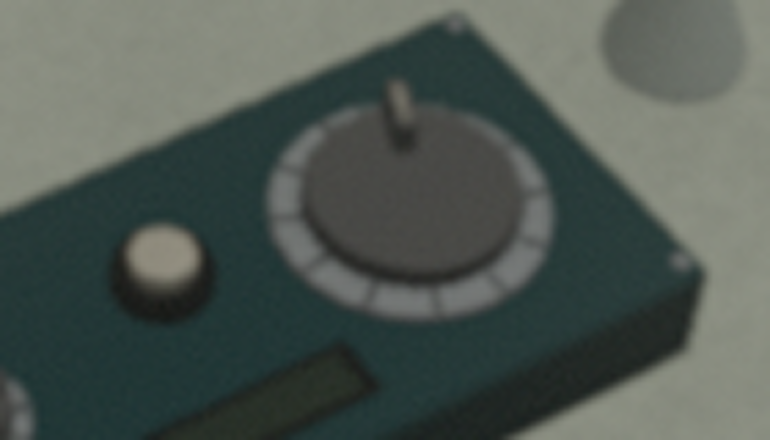

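View pics/d1.png

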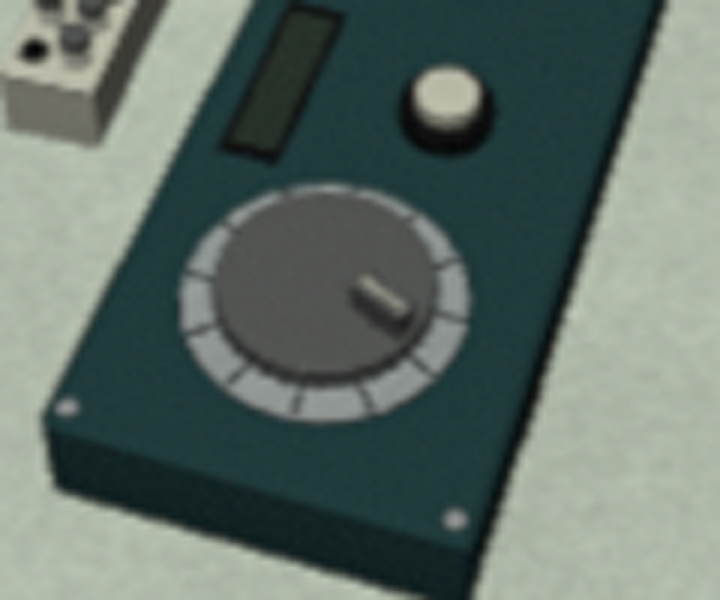

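```bash
cat > h.py <<'E'
import numpy as np
C={"scene":(np.array([[493.81607285,0,318.15291722],[0,493.81607285,192.72721084],[0,0,1]]),np.array([[.48710665,.87320553,.01546677],[.67970041,-.36792291,-.63453927],[-.54839261,.31960107,-.77273585]]),np.array([-.29378229,-.32491048,1.49944173])),
"side":(np.array([[362.46335255,0,318.02304232],[0,362.46335255,202.34274538],[0,0,1]]),np.array([[-.93775677,-.34714274,.0102058],[-.26598018,.69899154,-.66382631],[.22330872,-.62522216,-.74781714]]),np.array([.55496421,.18377647,.95300354]))}
def ray(n,p):
    K,R,t=C[n]; return -R.T@t, R.T@np.linalg.solve(K,[p[0],p[1],1])
def atz(n,p,z):
    o,d=ray(n,p); return o+d*(z-o[2])/d[2]
def proj(n,X):
    K,R,t=C[n]; q=K@(R@np.asarray(X)+t); return q[:2]/q[2]
E
python3 - <<'E'
from h import *
np.set_printoptions(precision=4,suppress=True)
s=lambda x,y:((x+.5)/5.5-.5+290,(y+.5)/5.5-.5+140)
d=lambda x,y:((x+.5)/6-.5+255,(y+.5)/6-.5+190)
for nm,z,a,b in [("face",.078,(412,190),(326,281)),("skirt",.064,(410,211),(325,303)),("finA",.096,(393,82),(408,312)),("finB",.096,(405,128),(362,280)),("btn",.078,(163,253),(448,92)),("cornL",.06,(457,10),(472,548)),("cornR",.06,(706,275),(45,420))]:
    print(nm,atz("scene",s(*a),z),atz("side",d(*b),z))
E
```

```text
face [0.5649 0.1463 0.078 ] [0.5621 0.1497 0.078 ]
skirt [0.565  0.1467 0.064 ] [0.5621 0.1512 0.064 ]
finA [0.5202 0.1631 0.096 ] [0.5199 0.1646 0.096 ]
finB [0.5459 0.153  0.096 ] [0.5433 0.1561 0.096 ]
btn [0.5448 0.034  0.078 ] [0.5486 0.03   0.078 ]
cornL [0.4671 0.2357 0.06  ] [0.4654 0.2387 0.06  ]
cornR [0.654  0.2418 0.06  ] [0.65   0.2448 0.06  ]
```

>>> {"method": "jog_arm", "body": {"rows": [[-0.97, -0.9, 0, 0], [-0.97, -0.9, 0, 0], [-0.97, -0.9, 0, 0], [-0.97, -0.9, 0, 0], [-0.97, -0.9, 0, 0], [-0.97, -0.9, 0, 0], [-0.97, -0.9, 0, 0], [-0.97, -0.9, 0, 0], [-0.97, -0.9, 0, 0], [-0.97, -0.9, 0, 0], [-0.97, -0.9, 0, 0], [-0.97, -0.9, 0, 0]], "jaw": 1, "grip_force": 60}}

```text
clock: 1.35
ee_pos: [0.3454, -0.2208, 0.2532]
eef_rot: [0.799, -0.601, 0.0, 0.0]
wrist_force: [-0.0, -0.4, -1.4]
grip_width: 0.0002
```

>>> {"method": "jog_arm", "body": {"rows": [[-0.97, -0.9, 0, 0], [-0.97, -0.9, 0, 0], [-0.97, -0.9, 0, 0], [-0.97, -0.9, 0, 0], [-0.97, -0.9, 0, 0], [-0.97, -0.9, 0, 0], [-0.97, -0.9, 0, 0], [-0.97, -0.9, 0, 0], [-0.97, -0.9, 0, 0], [-0.97, -0.9, 0, 0], [-0.97, -0.9, 0, 0], [-0.97, -0.9, 0, 0]]}}

```text
clock: 2.55
ee_pos: [0.5242, 0.1338, 0.253]
eef_rot: [0.799, -0.601, -0.0, 0.0]
wrist_force: [0.3, -0.9, 0.5]
grip_width: 0.0001
```

>>> {"method": "jog_arm", "body": {"rows": [[0, 0, 0, -1], [0, 0, 0, -1], [0, 0, 0, -1], [0, 0, 0, -1], [0, 0, 0, -1], [0, 0, 0, -1], [0, 0, 0, -1], [0, 0, 0, -1], [0, 0, 0, -1], [0, 0, 0, -1], [0, 0, 0, -1], [0, 0, 0, -1]]}}

```text
clock: 3.75
ee_pos: [0.5237, 0.1323, 0.253]
eef_rot: [1.0, -0.015, -0.0, 0.0]
wrist_force: [-1.4, 0.3, 0.1]
grip_width: -0.0001
```

>>> {"method": "jog_arm", "body": {"rows": [[0, 0, 0, -1], [0, 0, 0, -1], [0, 0, 0, -1], [0, 0, 0, -1], [0, 0, 0, -1], [0, 0, 0, -1], [0, 0, 0, -1], [0, 0, 0, -1], [0, 0, 0, -1], [0, 0, 0, -1], [0, 0, 0, -1], [0, 0, 0, -1]]}}

```text
clock: 4.95
ee_pos: [0.5237, 0.1323, 0.253]
eef_rot: [0.817, 0.576, -0.0, -0.0]
wrist_force: [-0.0, -0.1, -0.1]
grip_width: -0.0
```

Run:
```python
from bench import readout, cams, r
import cv2, numpy as np
from scipy.spatial.transform import Rotation as Rn
np.set_printoptions(precision=4,suppress=True)
s=readout.get_state(); print(s["clock"],s["ee_pos"],Rn.from_quat(s["eef_rot"]).as_matrix(),s["wrist_force"],s["grip_width"],s["qpos"])
for n in ["scene","side","wrist"]:
    c=cams.read_camera(n); p=c["pixels"][:,:,::-1]
    cv2.imwrite(f"pics/{n}1.png",p)
```

```text
4.95 [0.5237 0.1323 0.253 ] [[ 0.3365  0.9417 -0.0005]
 [ 0.9417 -0.3365 -0.0001]
 [-0.0003 -0.0005 -1.    ]] [-0.0341 -0.0683 -0.143 ] -4.2756339628471724e-05 [ 0.0052 -0.078  -0.0869  1.5624 -0.0001  0.3485]
```

View pics/wrist1.png

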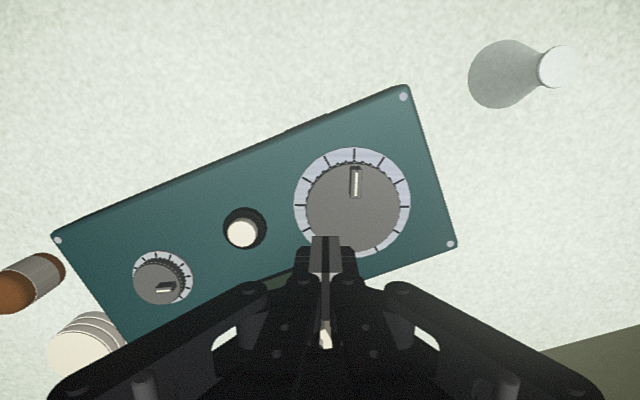

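View pics/side1.png

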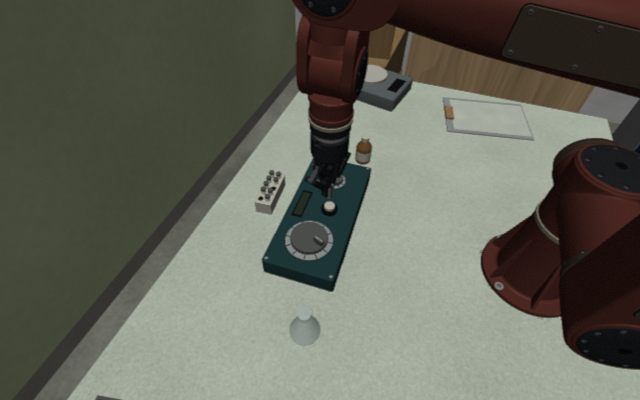

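```bash
cat >> h.py <<'E'
KW=np.array([[310.05888227,0,325.05036122],[0,310.05888227,194.50515241],[0,0,1]])
TW=np.array([[9.99999885e-01,2.33571635e-04,4.17747908e-04,-1.63388369e-03],[-3.45142843e-04,9.56622193e-01,2.91331187e-01,-7.40629181e-02],[-3.31580219e-04,-2.91331298e-01,9.56622164e-01,-1.21071903e-01],[0,0,0,1]])
from scipy.spatial.transform import Rotation as Rn
def watz(p,z,ee,q):
    d=TW[:3,:3]@np.linalg.solve(KW,[p[0],p[1],1]); R=Rn.from_quat(q).as_matrix()
    o=np.asarray(ee)+R@TW[:3,3]; d=R@d
    return o+d*(z-o[2])/d[2]
def wproj(Xtool):
    Xc=TW[:3,:3].T@(np.asarray(Xtool)-TW[:3,3]); q=KW@Xc; return q[:2]/q[2]
E
python3 - <<'E'
import cv2
a=cv2.imread("pics/wrist1.png")[130:300,200:430]; cv2.imwrite("pics/w1.png",cv2.resize(a,None,fx=3.4,fy=3.4,interpolation=cv2.INTER_CUBIC))
from h import *
for X in [(-.0145,-.011,.022),(.0145,-.011,.022),(-.0145,.011,.022),(.0145,.011,.022),(0,0,.022)]: print(X,wproj(X))
E
```

```text
(-0.0145, -0.011, 0.022) [299.21357399 231.74247829]
(0.0145, -0.011, 0.022) [357.13516644 231.75310081]
(-0.0145, 0.011, 0.022) [300.22346734 270.63548481]
(0.0145, 0.011, 0.022) [355.8484983  270.64277144]
(0, 0, 0.022) [328.10486225 251.58676336]
```

View pics/w1.png

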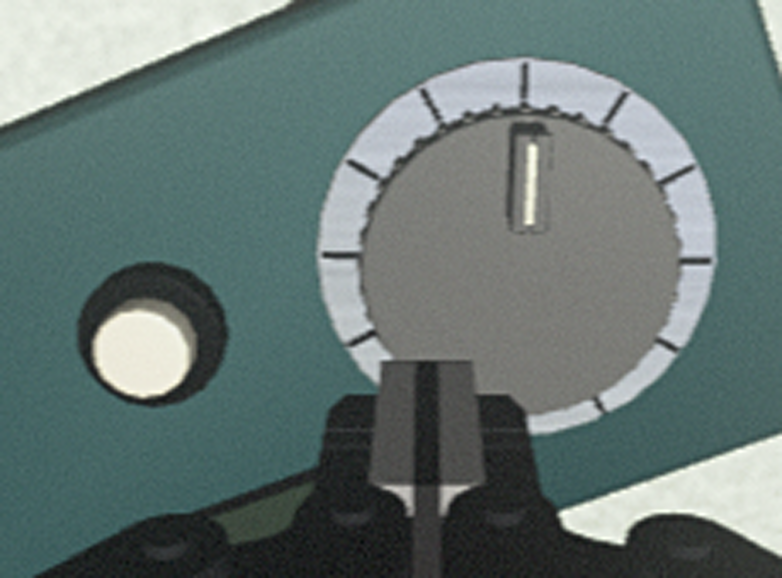

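Run:
```python
from h import *
np.set_printoptions(precision=4,suppress=True)
from bench import readout
s=readout.get_state(); ee,q=s["ee_pos"],s["eef_rot"]
f=lambda x,y:((x+.5)/3.4-.5+200,(y+.5)/3.4-.5+130)
for nm,p,z in [("skirt",(517,246),.064),("face",(521,262),.078),("finout",(531,135),.096),("finin",(530,231),.096),("btn",(144,350),.08)]: print(nm,watz(f(*p),z,ee,q))
for z in (.022,.015,.01,.0,-.01): print(z,wproj((0,-.011,z)),wproj((.007,-.011,z))[0]-wproj((-.007,-.011,z))[0],wproj((.0145,-.011,z))[0]-wproj((-.0145,-.011,z))[0])
# project expected fin etc into scene/side
ax=np.array([.5635,.148])
```

```text
skirt [0.5597 0.1475 0.064 ]
face [0.5601 0.1474 0.078 ]
finout [0.5202 0.1619 0.096 ]
finin [0.5458 0.1532 0.096 ]
btn [0.547  0.0312 0.08  ]
0.022 [328.1755 231.7478] 27.9621480470135 57.921592450734124
0.015 [328.3212 237.6835] 29.222689001227366 60.532713008313976
0.01 [328.4336 242.2618] 30.194972770750724 62.546729396005844
0.0 [328.6825 252.3976] 32.34747304377555 67.00547998110011
-0.01 [328.9695 264.0894] 34.83041903111206 72.14872526659252
```

>>> {"method": "jog_arm", "body": {"rows": [[0, 0, 1, 0], [0, 0, 1, 0], [0, 0, 1, 0], [0, 0, 1, 0], [0, 0, 1, 0], [0, 0, 0.5, 0], [0, 0, 0.3, 0], [0, 0, 0, 0]]}}

```text
clock: 5.9
ee_pos: [0.5236, 0.1323, 0.1079]
eef_rot: [0.819, 0.574, -0.0, -0.0]
wrist_force: [0.9, 0.0, 0.1]
grip_width: -0.0001
```

```bash
cat > snap.py <<'E'
import sys
from bench import readout, cams
import cv2, numpy as np
np.set_printoptions(precision=4,suppress=True)
k=sys.argv[1]
s=readout.get_state(); print(s["clock"],s["ee_pos"],s["eef_rot"],s["wrist_force"],s["qpos"])
for n,(x0,x1,y0,y1,f) in {"side":(255,375,190,290,5),"wrist":(170,490,120,320,2.4),"scene":(290,430,140,220,5)}.items():
    if n[0] not in sys.argv[2]: continue
    p=cams.read_camera("scene" if n=="scene" else n)["pixels"][y0:y1,x0:x1,::-1]
    cv2.imwrite(f"pics/{n}_{k}.png",cv2.resize(np.ascontiguousarray(p),None,fx=f,fy=f,interpolation=cv2.INTER_CUBIC))
E
python3 snap.py a sw
```

```text
5.9 [0.5236 0.1323 0.1079] [ 0.819   0.5738 -0.0004 -0.0002] [0.8594 0.0254 0.0927] [ 0.0052 -0.0523 -0.3262  1.2978 -0.      0.3537]
```

```bash
ls pics
```

```text
d1.png
s1.png
scene0.png
scene1.png
scene_a.png
side0.png
side1.png
side_a.png
w1.png
wrist0.png
wrist1.png
wrist_a.png
```

View pics/side_a.png

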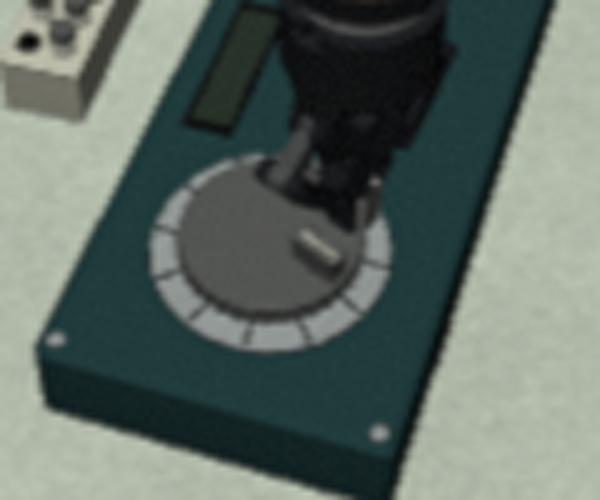

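View pics/wrist_a.png

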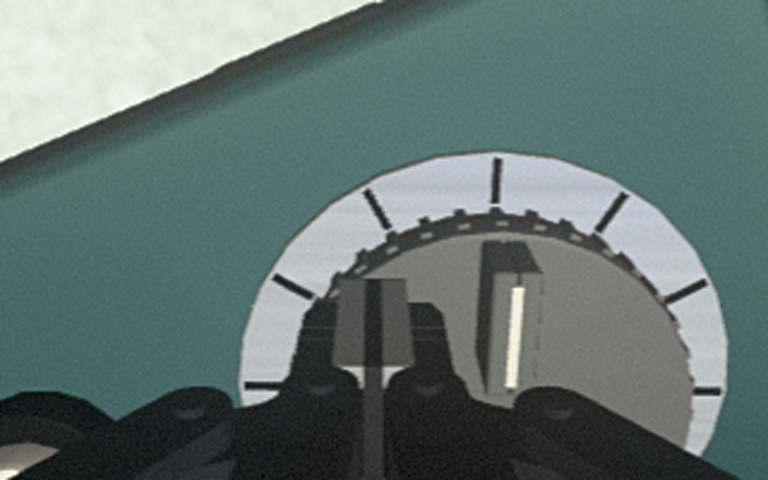

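Tip is at z≈0.086 over the disc face, on the fin's anticlockwise side and clear of everything (tip edge x≈408, fin left face ≈480 in the wrist crop). Next: close the gap and start the arc.

>>> {"method": "jog_arm", "body": {"rows": [[0.15, 0, 0, 0], [0.15, 0, 0, 0], [0.15, 0, 0, 0], [0.1, 0, 0, 0], [0.05, 0, 0, 0], [0, 0, 0, 0]]}}

```text
clock: 6.65
ee_pos: [0.529, 0.1465, 0.1084]
eef_rot: [0.819, 0.574, -0.0, 0.0]
wrist_force: [-1.0, -2.8, 2.2]
grip_width: 0.0006
```

```bash
python3 snap.py b w
```

```text
6.65 [0.529  0.1465 0.1084] [ 0.8187  0.5743 -0.0002  0.0002] [-0.9861 -2.8217  2.1628] [ 0.032  -0.0264 -0.2999  1.2974 -0.0004  0.3793]
```

View pics/wrist_b.png

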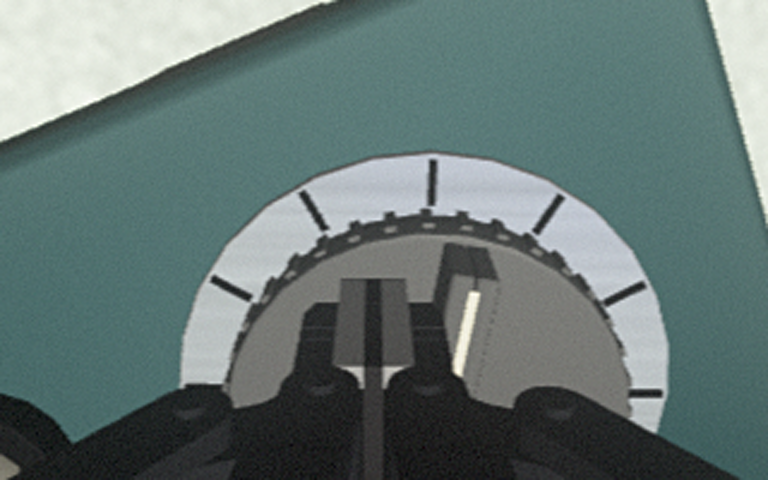

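Run:
```python
from h import *
np.set_printoptions(precision=4,suppress=True)
from bench import readout
s=readout.get_state(); ee,q=s["ee_pos"],s["eef_rot"]
f=lambda x,y:((x+.5)/2.4-.5+170,(y+.5)/2.4-.5+120)
a=watz(f(474,292),.096,ee,q);b=watz(f(458,375),.096,ee,q)
print(a,b,np.degrees(np.arctan2(*(a-b)[1::-1])))
R=Rn.from_quat(q).as_matrix(); print(R.T@(a-ee),R.T@(b-ee))
for y in (-.011,-.009,-.007):
  for z in (.022,.016,.012,.008,.004,0,-.004): print(y,z,(wproj((.0145,y,z))+.5-[170,120])*2.4,(wproj((.007,y,z))+.5-[170,120])*2.4)
```

```text
[0.5255 0.1671 0.096 ] [0.5421 0.1585 0.096 ] 152.3538413731577
[ 0.0183 -0.0103  0.0124] [0.0158 0.0082 0.0124]
-0.011 0.022 [450.3244 269.4074] [414.3751 269.4008]
-0.011 0.016 [453.2906 281.5398] [415.9612 281.5332]
-0.011 0.012 [455.3979 290.1592] [417.088  290.1527]
-0.011 0.008 [457.6189 299.2437] [418.2757 299.2371]
-0.011 0.004 [459.9631 308.8318] [419.5291 308.8252]
-0.011 0 [462.4409 318.9667] [420.8541 318.9602]
-0.011 -0.004 [465.0642 329.6965] [422.2568 329.6901]
-0.009 0.022 [450.0332 278.2097] [414.2183 278.2033]
-0.009 0.016 [452.9767 290.6317] [415.7923 290.6253]
-0.009 0.012 [455.0674 299.4546] [416.9102 299.4482]
-0.009 0.008 [457.2705 308.7515] [418.0881 308.7452]
-0.009 0.004 [459.5951 318.5618] [419.3312 318.5556]
-0.009 0 [462.0518 328.9291] [420.6448 328.9229]
-0.009 -0.004 [464.6521 339.9023] [422.0351 339.8962]
-0.007 0.022 [449.7441 286.9464] [414.0627 286.9402]
-0.007 0.016 [452.6653 299.6531] [415.6246 299.647 ]
-0.007 0.012 [454.7396 308.6761] [416.7337 308.67  ]
-0.007 0.008 [456.9249 318.182 ] [417.9022 318.1759]
-0.007 0.004 [459.2303 328.2104] [419.1349 328.2044]
-0.007 0 [461.6661 338.8059] [420.4373 338.7999]
-0.007 -0.004 [464.2436 350.0178] [421.8154 350.0119]
```

The fin has moved ~8°, and it seems to be touching the wider finger shoulder at its top edge. I'll raise 4 mm so only the tip pushes.

>>> {"method": "jog_arm", "body": {"rows": [[-0.1, 0, -0.08, 0], [-0.1, 0, -0.08, 0], [0, 0, 0, 0]]}}

```text
clock: 7.0
ee_pos: [0.5274, 0.1416, 0.1126]
eef_rot: [0.819, 0.574, 0.0, 0.0]
wrist_force: [0.3, -0.4, 0.4]
grip_width: -0.0001
```

>>> {"method": "jog_arm", "body": {"rows": [[0.1, 0, 0, 0], [0.1, 0, 0, 0], [0.07, -0.02, 0, 0.5], [0.07, -0.02, 0, 0.5], [0.07, -0.02, 0, 0.5], [0, 0, 0, 0]]}}

```text
clock: 7.6
ee_pos: [0.5295, 0.152, 0.1122]
eef_rot: [0.861, 0.508, -0.0, 0.0]
wrist_force: [-0.9, -1.7, 1.9]
grip_width: 0.0002
```

```bash
python3 snap.py c w
```

```text
7.6 [0.5295 0.152  0.1122] [ 0.8613  0.508  -0.0003  0.0001] [-0.9125 -1.7452  1.9049] [ 0.0423 -0.0219 -0.2885  1.3046 -0.0004  0.5474]
```

View pics/wrist_c.png

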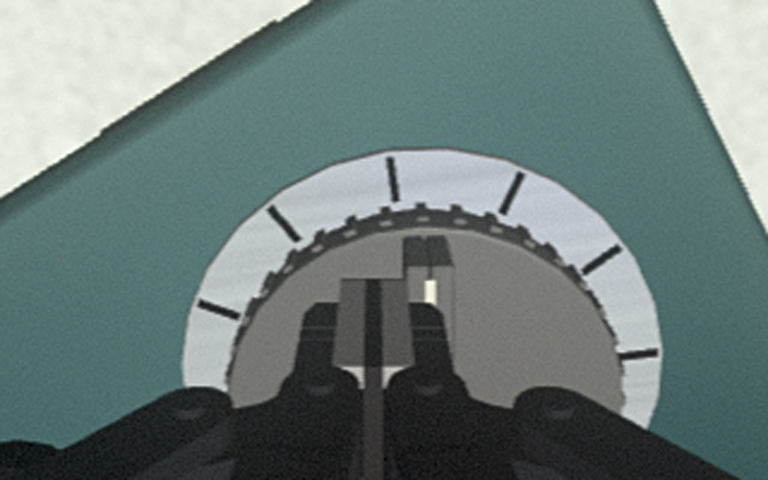

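The fin now lies flat on the outside of the tip (crop x≈403–412). I'll continue the arc.

>>> {"method": "jog_arm", "body": {"rows": [[0.068, -0.023, 0, 0.5], [0.068, -0.023, 0, 0.5], [0.068, -0.023, 0, 0.5], [0.068, -0.023, 0, 0.5], [0.068, -0.023, 0, 0.5], [0.068, -0.023, 0, 0.5], [0.068, -0.023, 0, 0.5], [0.068, -0.023, 0, 0.5], [0.068, -0.023, 0, 0.5], [0.068, -0.023, 0, 0.5], [0.068, -0.023, 0, 0.5], [0.068, -0.023, 0, 0.5]]}}

```text
clock: 8.85
ee_pos: [0.539, 0.1709, 0.1122]
eef_rot: [0.976, 0.217, -0.0, -0.0]
wrist_force: [-2.0, -0.5, -0.1]
grip_width: -0.0001
```

```bash
python3 snap.py d w; python3 -c "
from h import *
from bench import readout
s=readout.get_state();a=Rn.from_quat(s['eef_rot']).as_matrix().T@(np.r_[.562,.1478,0]-s['ee_pos']);q=s['eef_rot'];print(a,2*np.degrees(np.arctan2(q[1],q[0]))+90)"
```

```text
8.85 [0.539  0.1709 0.1122] [ 0.9762  0.217  -0.0002 -0.    ] [-2.0264 -0.4852 -0.0958] [ 0.0757  0.0225 -0.2442  1.3047 -0.      1.209 ]
[0.0108843  0.03071763 0.11214852] 114.89300773418195
```

View pics/wrist_d.png

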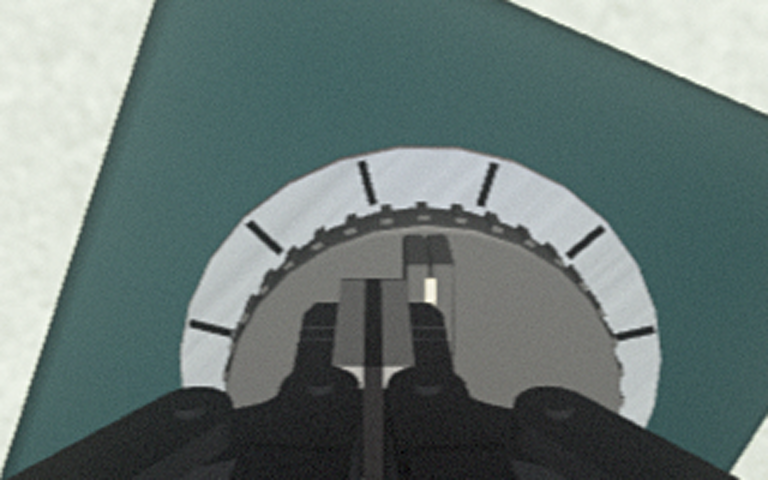

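Ticks sit symmetrically either side of the fin, so this is about 1.5 clicks. The planned angle agrees.

>>> {"method": "jog_arm", "body": {"rows": [[0.068, -0.023, 0, 0.5], [0.068, -0.023, 0, 0.5], [0.068, -0.023, 0, 0.5], [0.068, -0.023, 0, 0.5], [0.068, -0.023, 0, 0.5], [0.068, -0.023, 0, 0.5], [0.068, -0.023, 0, 0.5], [0.068, -0.023, 0, 0.5], [0.068, -0.023, 0, 0.5], [0.068, -0.023, 0, 0.5], [0.068, -0.023, 0, 0.5], [0, 0, 0, 0]]}}

```text
clock: 10.1
ee_pos: [0.5564, 0.1802, 0.1122]
eef_rot: [0.998, -0.068, 0.0, -0.0]
wrist_force: [-0.4, 0.1, -0.7]
grip_width: 0.0002
```

```bash
python3 snap.py e w; python3 -c "
from h import *
from bench import readout
s=readout.get_state();a=Rn.from_quat(s['eef_rot']).as_matrix().T@(np.r_[.562,.1478,0]-s['ee_pos']);q=s['eef_rot'];print(a,2*np.degrees(np.arctan2(q[1],q[0]))+90)"
```

```text
10.1 [0.5564 0.1802 0.1122] [ 0.9977 -0.0683  0.0001 -0.0001] [-0.3531  0.0676 -0.6897] [ 0.0897  0.0803 -0.1845  1.3058  0.0002  1.7973]
[0.01004629 0.03136508 0.11215098] 82.24758832811833
```

View pics/wrist_e.png

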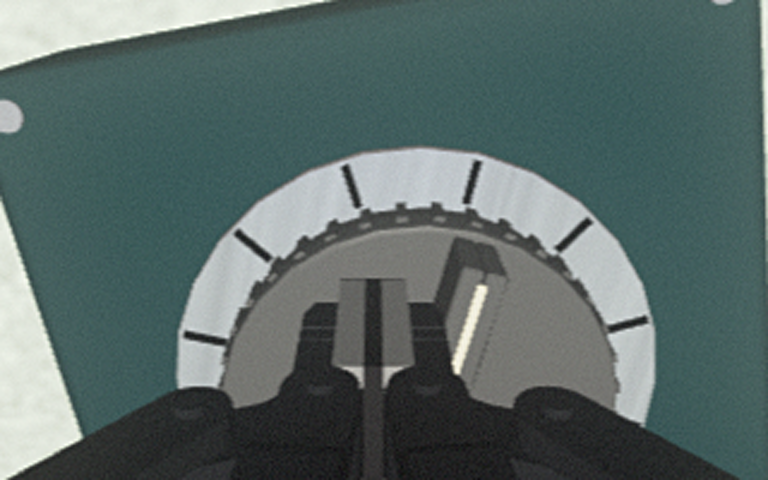

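The dial stands in detent 3 (fin ~70°, just ahead of the finger). Now the last click, carefully.

>>> {"method": "jog_arm", "body": {"rows": [[0.068, -0.023, 0, 0.5], [0.068, -0.023, 0, 0.5], [0.068, -0.023, 0, 0.5], [0.068, -0.023, 0, 0.5], [0.068, -0.023, 0, 0.5], [0.068, -0.023, 0, 0.5], [0.068, -0.023, 0, 0.5], [0.068, -0.023, 0, 0.5], [0, 0, 0, 0]]}}

```text
clock: 11.05
ee_pos: [0.5701, 0.1803, 0.1121]
eef_rot: [0.962, -0.274, -0.0, 0.0]
wrist_force: [-1.9, 0.1, 0.6]
grip_width: -0.0002
```

```bash
python3 snap.py f w; python3 -c "
from h import *
from bench import readout
s=readout.get_state();a=Rn.from_quat(s['eef_rot']).as_matrix().T@(np.r_[.562,.1478,0]-s['ee_pos']);q=s['eef_rot'];print(a,2*np.degrees(np.arctan2(q[1],q[0]))+90)"
```

```text
11.05 [0.5701 0.1803 0.1121] [ 0.9617 -0.2741 -0.0004  0.    ] [-1.9087  0.0639  0.6455] [ 0.0877  0.1208 -0.1416  1.3092  0.0002  2.2138]
[0.01023264 0.03188975 0.11215886] 58.262131727089766
```

View pics/wrist_f.png

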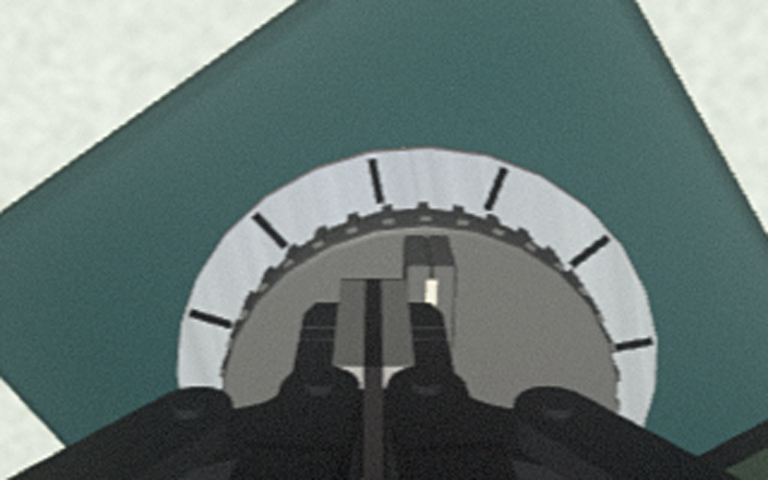

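>>> {"method": "jog_arm", "body": {"rows": [[0.034, -0.011, 0, 0.25], [0.034, -0.011, 0, 0.25], [0.034, -0.011, 0, 0.25], [0.034, -0.011, 0, 0.25], [0, 0, 0, 0], [0, 0, 0, 0]]}}

```text
clock: 11.7
ee_pos: [0.574, 0.1791, 0.1123]
eef_rot: [0.946, -0.325, 0.0, 0.0]
wrist_force: [-0.1, -0.1, -0.6]
grip_width: -0.0001
```

```bash
python3 snap.py g w
```

```text
11.7 [0.574  0.1791 0.1123] [ 0.9458 -0.3247  0.0001  0.    ] [-0.1263 -0.1464 -0.5623] [ 0.0853  0.1297 -0.1317  1.3093 -0.0001  2.3176]
```

View pics/wrist_g.png

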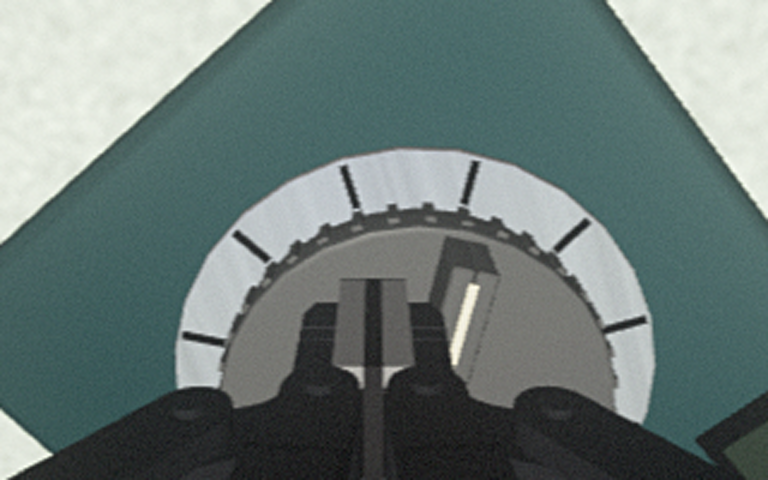

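Force has dropped to zero and the fin jumped ahead to the next detent. I'll back off, rise and verify.

>>> {"method": "jog_arm", "body": {"rows": [[-0.3, 0, 0, 0], [0, 0, -0.5, 0], [0, 0, -1, 0], [0, 0, -1, 0], [0, 0, -1, 0], [0, 0, -1, 0], [0, 0, -1, 0], [0, 0, 0, 0]]}}

```text
clock: 12.55
ee_pos: [0.5694, 0.1841, 0.255]
eef_rot: [0.946, -0.325, 0.003, -0.001]
wrist_force: [0.3, -0.1, 0.4]
grip_width: -0.0002
```

```bash
python3 snap.py h ws; python3 -c "
from bench import cams; import cv2
cv2.imwrite('pics/side_h.png',cv2.resize(cams.read_camera('side')['pixels'][190:290,255:375,::-1].copy(),None,fx=5,fy=5,interpolation=2))"
```

```text
12.55 [0.5694 0.1841 0.255 ] [ 0.9458 -0.3247  0.003  -0.0013] [ 0.3461 -0.0904  0.3661] [ 0.0945  0.0912  0.0866  1.5596 -0.0001  2.3266]
```

View pics/wrist_h.png

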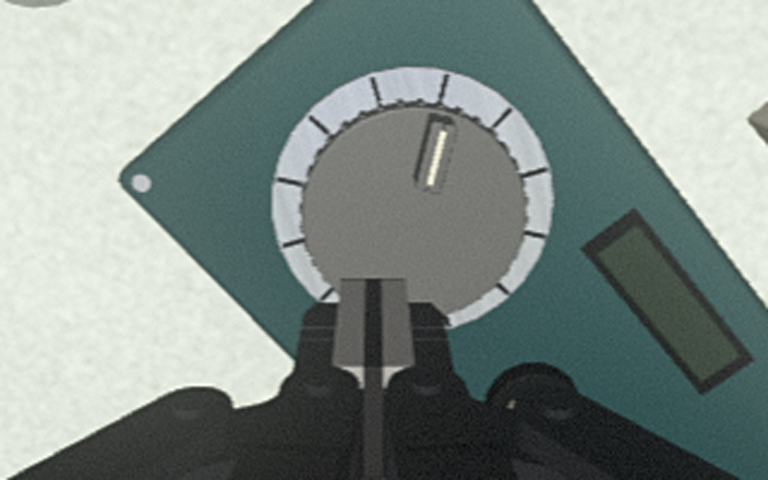

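View pics/scene_h.png

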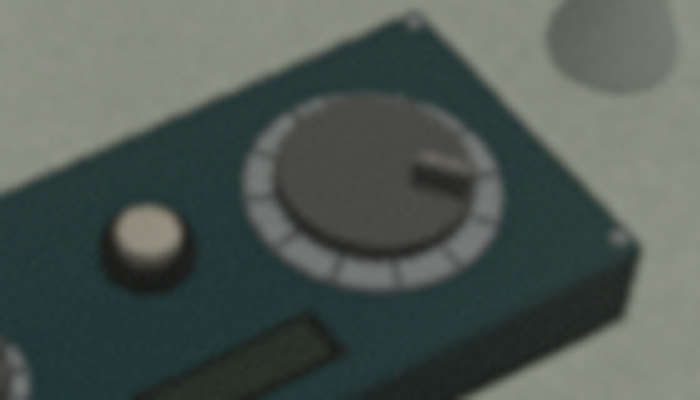

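View pics/side_h.png

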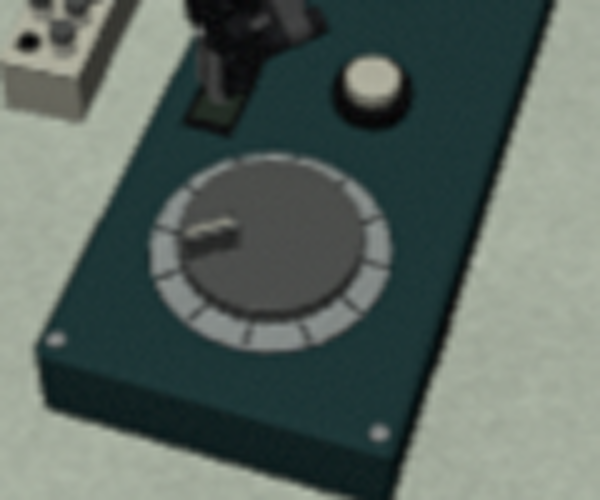

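Run:
```python
from h import *
np.set_printoptions(precision=4,suppress=True)
from bench import readout
s=readout.get_state(); ee,q=s["ee_pos"],s["eef_rot"]
f=lambda x,y:((x+.5)/2.4-.5+170,(y+.5)/2.4-.5+120)
a=watz(f(443,131),.096,ee,q);b=watz(f(432,187),.096,ee,q)
print(a,b,np.degrees(np.arctan2(*(a-b)[1::-1])))
R=Rn.from_quat(q).as_matrix();print(R)
d=lambda x,y:((x+.5)/5-.5+255,(y+.5)/5-.5+190)
g=lambda x,y:((x+.5)/5-.5+290,(y+.5)/5-.5+140)
print(atz("side",d(374,80),.08),atz("scene",g(149,231),.08))
print(R.T@(np.array([.547,.032,.255])-ee)/.025)
```

```text
[0.5931 0.1761 0.096 ] [0.5766 0.1609 0.096 ] 42.80171926563582
[[ 0.7891 -0.6143 -0.001 ]
 [-0.6143 -0.7891 -0.0002]
 [-0.0006  0.0008 -1.    ]]
[0.5468 0.0339 0.08  ] [0.547  0.0332 0.08  ]
[ 3.0815  5.2988 -0.2318]
```

The fin reads 42.8°, against 40.5° expected for four clicks (160.5° − 120°; three would be 70°, five 10°), so the dial is set. Now the button, at (0.547, 0.033).

>>> {"method": "jog_arm", "body": {"rows": [[0.51, 0.88, 0, 0], [0.51, 0.88, 0, 0], [0.51, 0.88, 0, 0], [0.51, 0.88, 0, 0], [0.51, 0.88, 0, 0], [0.51, 0.85, 0, 0], [0, 0, 0.8, 0], [0, 0, 1, 0], [0, 0, 1, 0], [0, 0, 1, 0], [0, 0, 0.8, 0], [0, 0, 0.4, 0]]}}

```text
clock: 13.95
ee_pos: [0.5459, 0.0336, 0.1217]
eef_rot: [0.946, -0.325, -0.002, 0.0]
wrist_force: [0.4, 0.0, -0.0]
grip_width: 0.0004
```

```bash
python3 snap.py i ws;  python3 -c "
from bench import cams; import cv2
cv2.imwrite('pics/side_i.png',cv2.resize(cams.read_camera('side')['pixels'][150:250,275:395,::-1].copy(),None,fx=5,fy=5,interpolation=2))"
```

```text
13.95 [0.5459 0.0336 0.1217] [ 0.9458 -0.3248 -0.0021  0.0004] [ 0.4192  0.034  -0.0036] [-0.1778 -0.0343 -0.2832  1.3262 -0.0001  2.0547]
```

View pics/side_i.png

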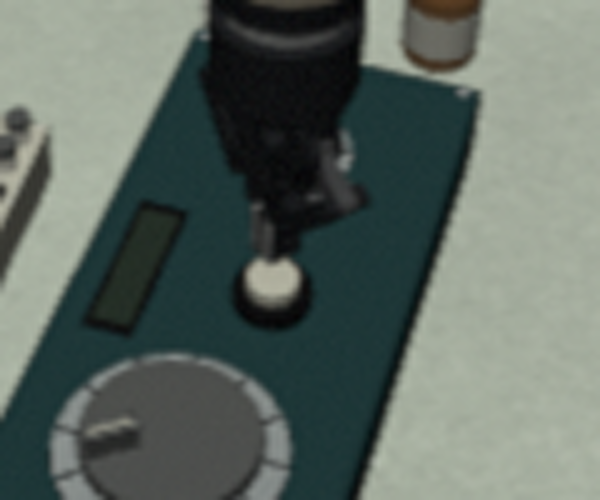

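View pics/wrist_i.png

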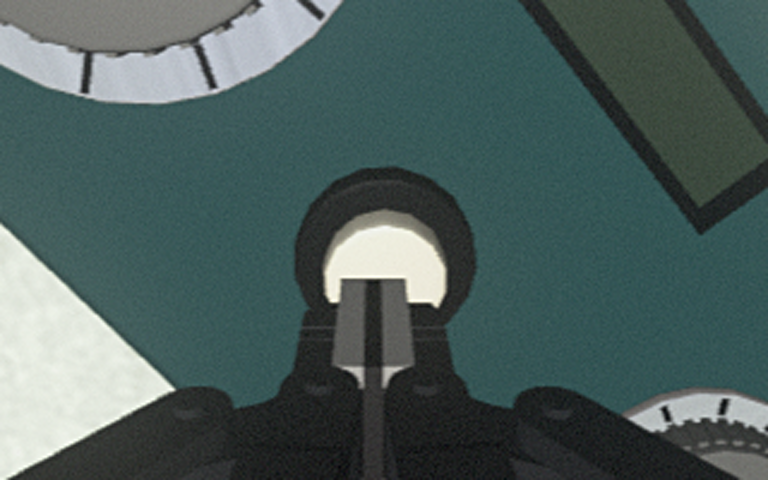

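Run:
```python
from h import *
from bench import readout
s=readout.get_state(); ee,q=s["ee_pos"],s["eef_rot"]
f=lambda x,y:((x+.5)/2.4-.5+170,(y+.5)/2.4-.5+120)
for z in (.075,.08,.085):
  L=watz(f(324,272),z,ee,q);Rr=watz(f(447,272),z,ee,q);T=watz(f(386,225),z,ee,q)
  R=Rn.from_quat(q).as_matrix(); print(z,R.T@(L-ee),R.T@(Rr-ee),R.T@(T-ee))
```

```text
0.075 [-0.01376765  0.00233161  0.0503264 ] [0.01701413 0.00232993 0.05033627] [ 0.00167851 -0.01019756  0.05033204]
0.08 [-0.01341371  0.00010314  0.04532664] [0.01647016 0.00010151 0.04533621] [ 0.00158189 -0.01206054  0.04533211]
0.085 [-0.01305976 -0.00212532  0.04032687] [ 0.01592619 -0.0021269   0.04033616] [ 0.00148526 -0.01392352  0.04033218]
```

>>> {"method": "jog_arm", "body": {"rows": [[0.1, 0.1, 0.2, 0], [0, 0, 0.2, 0], [0, 0, 0.2, 0], [0, 0, 0.1, 0], [0, 0, 0.1, 0], [0, 0, 0.08, 0], [0, 0, 0.04, 0], [0, 0, 0, 0]]}}

```text
clock: 14.95
ee_pos: [0.5481, 0.0298, 0.1018]
eef_rot: [0.946, -0.325, -0.0, 0.0]
wrist_force: [-2.4, -0.1, 1.6]
grip_width: 0.0003
```

>>> {"method": "jog_arm", "body": {"rows": [[0, 0, 0.04, 0], [0, 0, 0.04, 0], [0, 0, 0.04, 0], [0, 0, 0.04, 0], [0, 0, 0, 0]]}}

```text
clock: 15.45
ee_pos: [0.5482, 0.0297, 0.0981]
eef_rot: [0.946, -0.325, 0.0, 0.0]
wrist_force: [-1.4, -0.4, 4.3]
grip_width: 0.0002
```

>>> {"method": "jog_arm", "body": {"rows": [[0, 0, 0.04, 0], [0, 0, 0.04, 0], [0, 0, 0, 0]]}}

```text
clock: 15.75
ee_pos: [0.5483, 0.0297, 0.0977]
eef_rot: [0.946, -0.325, 0.001, 0.0]
wrist_force: [-9.5, 0.9, 18.8]
grip_width: -0.0001
```

>>> {"method": "jog_arm", "body": {"rows": [[0, 0, 0.04, 0], [0, 0, 0, 0]]}}

```text
clock: 15.95
ee_pos: [0.5484, 0.0297, 0.0976]
eef_rot: [0.946, -0.325, 0.001, 0.0]
wrist_force: [-12.8, 1.2, 26.1]
grip_width: -0.0004
```

Hard stop: the force rose from 4 to 26 N with no further travel, so the button is fully down. I'll release.

>>> {"method": "jog_arm", "body": {"rows": [[0, 0, -0.2, 0], [0, 0, -0.3, 0], [0, 0, -0.6, 0], [0, 0, -1, 0], [0, 0, -1, 0], [0, 0, -1, 0], [0, 0, -1, 0], [0, 0, -1, 0], [0, 0, 0, 0], [0, 0, 0, 0]]}}

```text
clock: 16.95
ee_pos: [0.5485, 0.0296, 0.2481]
eef_rot: [0.946, -0.325, 0.001, -0.0]
wrist_force: [-0.4, 0.2, -0.1]
grip_width: -0.0
```

```bash
python3 snap.py j s; python3 -c "
from bench import cams; import cv2
cv2.imwrite('pics/side_j.png',cv2.resize(cams.read_camera('side')['pixels'][130:350,220:420,::-1].copy(),None,fx=2.7,fy=2.7,interpolation=2))
cv2.imwrite('pics/wrist_j.png',cams.read_camera('wrist')['pixels'][:,:,::-1])
cv2.imwrite('pics/scene_j.png',cams.read_camera('scene')['pixels'][:,:,::-1])"
```

```text
16.95 [0.5485 0.0296 0.2481] [ 0.9458 -0.3249  0.0007 -0.    ] [-0.4145  0.1577 -0.1128] [-0.1841 -0.0535 -0.0723  1.5507 -0.0001  2.0484]
```

View pics/side_j.png

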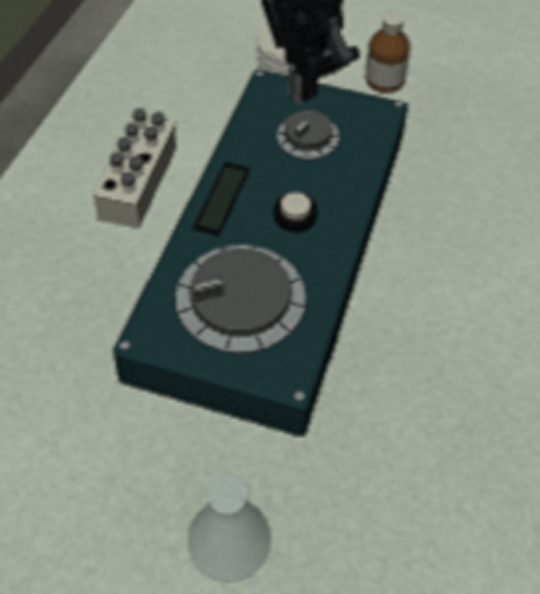

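View pics/wrist_j.png

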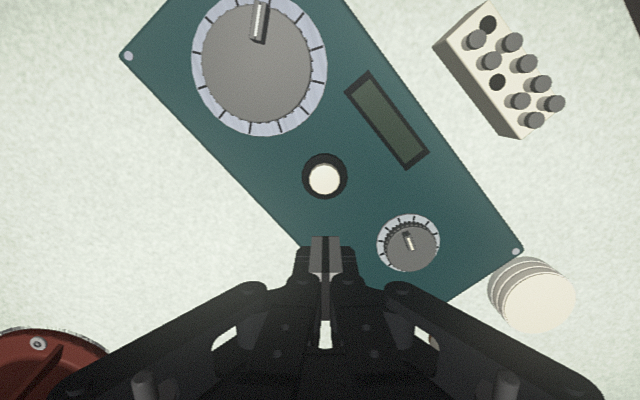

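View pics/scene_j.png

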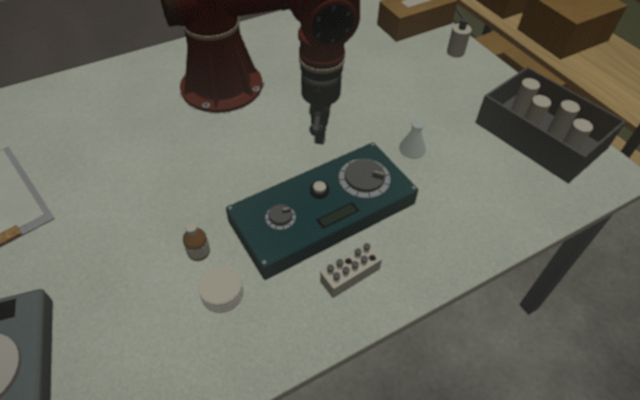

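The button is back up (scene (319,187), as before) and the large dial's fin still points at detent 4. The small dial, flask, bottle, rack and dishes are where they were, and the robot touches nothing.

```bash
python3 -c "
from bench import r
print(r.job_done())"
```

```text
the job is handed in; nothing more can be done
None
```

I pushed the large dial's fin four clicks clockwise with the outside of the shut fingertips, then pressed the white button fully down and let it up. The job was handed in at about 17 s of the 51 s allowed.

- **Dial:** The fin went from about 160.5° to a measured 42.8°. Four clicks should read 40.5°, and three or five would read about 70° or 10°, so the difference is within measuring error.
- **Button:** It was pressed only after the dial was set. The force rose from 4 N to about 26 N against the stop with no further travel. In the last pictures the button is up again.
- **Bystanders:** The small dial, flask, bottle, rack and dishes look unmoved, and the robot was clear of everything at hand-in with the wrist force near zero.
- **First contact:** The first touch appears to have been with the wider finger shoulder at the fin's top edge, and it turned the dial about 8°. I backed off and raised the tool 4 mm so that only the fingertip pushed the rest of the way.

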